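# Stand up the toppled ring mandrel and slide it home on its counter rail

### The arm

A 6-joint arm with a two-finger parallel gripper is mounted at the origin on the work surface. World frame = base frame: x ahead of the robot, y to its left, z up, the work surface at z = 0. Lengths are in m, angles in rad, forces in N, time in s.
With the tool pointing down it reaches from about 0.375 to 0.975 m from the base axis. Payload 3.8 kg.
Tool frame: the origin (TCP) lies between the finger pads; the fingertips stand 19 mm ahead of it and the grasp point (between the pads) is the TCP; z points along the fingers, y is the line along which they close (so a half turn about z gives the same grasp; the last joint's range is limited). The gripper opens to 88 mm and grips with 3 to 60 N. Pads are 18 mm wide; open, the fingers measure 123 mm over their backs; the gripper's body (75 mm by 187 mm) begins 45 mm behind the grasp point.
Start: joints at [1.063, 0.264, 1.604, -0, 1.274, -0.037], TCP at [0.306, 0.602, 0.258] pointing down, gripper open.
Joint ranges: [-2.63, 2.63], [-0.94, 2.18], [0.31, 2.57], [-1.31, 4.45], [0, 2.66], [-2.55, 2.55]. Speed limits (rad/s): [2.57, 2.57, 3.14, 3.14, 3.14, 3.14].

### API

Orientations are given as a rotation vector (axis times angle).
In Python, from cell import manip, vision, job, nets gives the robot as it stands. Calls block until the motion is done:
- manip.move_pose(position, orientation): joint-space move of the TCP to a pose.
- manip.move_linear(position, rate=0.15, rot=None): straight line of the TCP; rot=None keeps the orientation; rate is the mean speed in m/s.
- manip.set_joints(angles): joint-space move.
- manip.set_gripper(opening, force=None): finger opening in m; force is the grip in N (None keeps the last); returns when the fingers have stopped.
- manip.dwell(seconds).
- manip.inverse_kinematics(position, orientation): joint angles nearest the present ones, or None.
- manip.state(): the state.
- vision.capture(name): name is "scene" or "side" or "wrist"; returns a dict with "image" (420x560x3 uint8, blue, green, red), "z_map" (420x560 float32, m along the optical axis (not along the pixel's ray), 0 where there is no reading), "intrinsics" (3x3 intrinsics, pixels), "k1" (the pictures are not rectified: a ray, as slopes to the right and down, at radius r is drawn at 1 + k1 r^2 times it, then the intrinsics apply), "position" and "orientation" of the camera in the world; the wrist camera has in their place "T_tool_cam" (4x4, takes a point from camera to tool coordinates, whose origin is the TCP and whose axes are the flange's). Camera axes: x right, y down, z forward; pixel columns grow to the right and rows downward; lengths in m; the calibration is good to about 2 mm. A picture is of the moment at which its call begins: read the wrist's pose just before it.
A pose or a line that the arm cannot do raises manip.IKError and nothing moves.
- job.close_job(): hands the job in; it is judged then, once.
Trained networks look in a picture, given as the dict that the camera call returned (one of the last four; its "shot" number tells which), for a name from the list of things; names that differ only in an ending like _2 or _b are one class to them, and where a whole thing is asked for, a point or a joint stands for the part that bears it (a point fixed in the world has none). Each returns a list of dicts, best first, with "p" (0 to 1); they miss things now and then, are a little off and sometimes report something else, mostly with a low value. They report only what shows in the picture. A call takes as long as a camera call.
- nets.search_frame(picture, thing): "point" ([x, y, z] in m, in the coordinates of the camera as it stood for that picture, good to about 4 mm: the middle of the surface that is visible of it).
- nets.place_of(picture, thing): "point" ([x, y, z] in m, in the coordinates of the camera as it stood for that picture, good to about 4 mm: a listed point, or the origin of a listed thing).
The state is a dict: "clock": time; "joint_pos": joint angles; "joint_velocities": joint speeds; "tau": joint torques, N m; "tool_pos": TCP position; "tcp_rot": TCP orientation; "contact_force": force on the tool from outside, world axes, zero at the start; "moment": the same for the moment, N m; "gripper_width": finger opening in m; "grasp_force": force on a finger pad.
Only numpy, scipy, OpenCV 4.12 (cv2) and the standard library are available. Lean on these libraries where they do the work, as an engineer would, in place of code of your own. Each camera call takes 0.05 s, during which the arm holds its last target. There are 200 camera calls.

### The job

The black ring mandrel has been knocked over: stand it upright on the counter, then slide its aluminium shoe, ramped nose first, onto the T-rail from the rail's free rounded end, and push it fully home until the spring plunger of the brass stop drops into the groove of the shoe and holds it. Let go, and leave the other things on the counter where they are.

Things in the scene. Friction and masses are not known exactly. Their poses are not given: they have to be found in the camera images.
- mandrel: the module to mount, one rigid piece of about 0.6 kg: black steel ring mandrel on an aluminium shoe. Origin: on the mandrel's axis at the shoe's underside; +z up the mandrel, +x to the shoe's ramped nose, centre of mass at z 50 mm. At the start it lies on its +y side, tip roughly towards the robot, resting on the shoe's top +y edge and the tip: axis 10 degrees down to the tip, origin 33 mm high
- mandrel_tip (a point): centre of the mandrel's flat top end, z 150 mm in the mandrel's frame. The mandrel is round and tapers from 26 mm diameter at z 30 (top of the shoe) to 16 mm at z 148
- shoe_nose (a point): underside of the middle of the shoe's nose face, at x 52 mm, y 0, z 0 in the mandrel's frame; the nose goes onto the rail first. Shoe: 96 mm long (x -44 to +52), 56 mm wide (y -28 to +28), 30 mm high; an upright thumb plate (x -44 to -34, y -20 to +20) rises from its heel to z 46; the shoe's top slopes down from z 30 at x 41 to z 25 at the nose, cross groove 11 mm wide, 5 mm deep at x 26
- shoe_channel (a point): middle of the roof of the T-shaped channel in the shoe's underside, at x 0, y 0, z 18.5 mm in the mandrel's frame. The channel runs along x, open at both ends: 21 mm wide from z 0 to 9, then 32 mm wide up to z 18.5. Its two lips, faced with slippery bronze, slide on the counter under the rail's head
- rail: steel T-rail fixed to the counter, 170 mm long. Origin: on the counter at the middle of the free end (mouth); +x along the rail from the mouth to the brass stop, z up. Web 16 mm wide, 11 mm high; head 30 mm wide, z 11 to 17 mm; both end in a full round at the mouth. The shoe has 1 mm play each side of the head, 1.5 to 2 mm in height: it enters while standing on the counter
- rail_end (a point): far end of the rail, x 170 mm. The brass stop is clamped astride the rail here: block 60 wide, 30 long, 48 mm high, with an arm over the shoe for the plunger. Its place varies by 14 mm and is not measured: the mandrel is home with its origin somewhere 66 to 80 mm past the mouth (nose 118 to 132 mm). Feel for it: the nose meets the block solidly 0.7 mm past the middle of the plunger's drop
- plunger (a joint): height of the stop's spring plunger (12 mm round nose, brass knob above, knob top at z 76 mm), in m: 0 fully down, with an empty rail and again once dropped into the groove; 0.0025 while the shoe's flat top is under it. Spring 7 to 9 N. Riding up the shoe's ramp takes a push of some 8 to 14 N low on the heel; pushed by the mandrel's top, the shoe tends to tip and bind
- ring_box: bystander: closed tortoiseshell-coloured ring box, 64 x 60 x 47 mm, origin under its centre
- ring_cone: bystander: jade-green glass ring cone, foot 68 mm in diameter, 110 mm high, origin under its centre
- gauge_set: bystander: nickel gauge rings on a carrying ring, lying flat, 100 mm across, 8 mm high, origin under its centre
- loupe: bystander: black eye loupe, 40 mm in diameter, 34 mm high, origin under its centre
- ring_clamp: bystander: wooden ring clamp with a brass collar, lying, 126 x 28 x 21 mm along its x, origin under its centre
- polish_jar: bystander: amber jar with black cap, 54 mm in diameter, 55 mm high, origin under its centre

How it is judged:
On the way, in this order (a step that is already met when the one before it is completed fails the run):
1. the mandrel is brought upright, clear of the rail's mouth (angle between mandrel's own z axis and vertical below 0.15 rad and x of shoe_nose in the frame of rail below 0.012 m), for 0.2 s.
2. the nose of its shoe is on the rail, upright and in line with it (x of shoe_nose in the frame of rail above 0.03 m and y of shoe_nose in the frame of rail between -0.004 and 0.004 m and height (world z) of mandrel below 0.006 m and angle between mandrel's own z axis and vertical below 0.1 rad), for 0.1 s.
At the end, for the whole second after the job is handed in: the mandrel stands upright (within 3 degrees) with its shoe on the rail, nose towards the brass stop and in line with the rail (within 3 degrees), pushed home so that the plunger has dropped into the groove (joint under 1.2 mm with the nose at least 115.5 mm past the mouth), released and at rest (x of shoe_nose in the frame of rail above 0.1155 m and value of joint plunger below 0.0012 m and angle between the x axis of mandrel and the x axis of rail, either way round below 0.05 rad and angle between mandrel's own z axis and vertical below 0.06 rad and height (world z) of mandrel below 0.004 m and linear speed of mandrel below 0.01 m/s); the robot touches nothing.
It fails at once if a bystander is pushed more than 30 mm from its place (distance of any of ring_box, ring_cone, gauge_set, loupe, ring_clamp, polish_jar from where it was at the start of the episode above 0.03 m).
It fails at once if the glass ring cone is knocked over (angle between ring_cone's own z axis and vertical above 0.5 rad).
It also fails if it takes over 72 s, if anything falls off the work surface, if the arm or the gripper's body presses on something with over 40 N, if the wrist force passes 120 N, or if a joint passes its speed limit or range.

## Working session

There is one attempt and no reset: what is moved stays moved. The work goes in short steps, each a Python script; the robot and the scene stay as the last script left them, time stands still between calls to the robot, and variables do not carry over. Pictures are saved under pics/ and viewed, at most 10 in all, crops included, and the job is handed in when it is done.

```bash
ls; mkdir -p pics
cat > h.py <<'E'
import numpy as np, cv2
from scipy.spatial.transform import Rotation as R
from cell import manip, vision, job, nets
def camT(c):
    T=np.eye(4)
    if 'T_tool_cam' in c:
        s=c['_s']; W=np.eye(4); W[:3,:3]=R.from_rotvec(s['tcp_rot']).as_matrix(); W[:3,3]=s['tool_pos']
        return W@np.array(c['T_tool_cam'])
    o=np.array(c['orientation'])
    T[:3,:3]=o if o.shape==(3,3) else R.from_rotvec(o).as_matrix(); T[:3,3]=c['position']; return T
def cap(n):
    s=manip.state(); c=vision.capture(n); c['_s']=s; return c
def W(c,p): T=camT(c); return T[:3,:3]@np.array(p)+T[:3,3]
def cloud(c):
    K=np.array(c['intrinsics']); k=c['k1']; h,w=c['z_map'].shape
    u,v=np.meshgrid(np.arange(w),np.arange(h)); xd=(u-K[0,2])/K[0,0]; yd=(v-K[1,2])/K[1,1]
    x,y=xd.copy(),yd.copy()
    for _ in range(8):
        f=1+k*(x*x+y*y); x,y=xd/f,yd/f
    z=c['z_map']; P=np.stack([x*z,y*z,z],-1); T=camT(c); return P@T[:3,:3].T+T[:3,3]
E
python3 - <<'E'
from h import *
print(vision.capture('side')['orientation'])
for n in ['scene','side']:
    c=cap(n); cv2.imwrite(f'pics/{n}0.png',c['image'])
    for t in ['mandrel','mandrel_tip','shoe_nose','shoe_channel','rail','rail_end','plunger','ring_box','ring_cone','gauge_set','loupe','ring_clamp','polish_jar']:
        for f in ['place_of']:
            try: r=getattr(nets,f)(c,t)
            except Exception as e: print(t,e); continue
            print(n,t,[(round(q['p'],2),W(c,q['point']).round(3).tolist()) for q in r[:2]])
print(manip.state()['clock'])
E
```

```text
cell.py
pics
[-2.16723719  0.90244842 -0.37623765]
scene mandrel [(0.85, [0.579, -0.238, 0.034])]
scene mandrel_tip [(0.88, [0.441, -0.287, 0.009]), (0.58, [0.553, 0.159, 0.0])]
scene shoe_nose [(0.83, [0.56, -0.185, 0.028])]
scene shoe_channel [(0.71, [0.563, -0.24, 0.025]), (0.37, [0.574, -0.009, -0.0])]
scene rail [(0.83, [0.575, -0.008, -0.0]), (0.69, [0.75, -0.04, 0.002])]
scene rail_end [(0.67, [0.553, 0.159, -0.004])]
plunger it knows: gauge_set, loupe, mandrel, mandrel_tip, polish_jar, rail, rail_end, ring_box, ring_clamp, ring_cone, shoe_channel, shoe_nose
scene ring_box [(0.61, [0.744, -0.037, -0.001])]
scene ring_cone [(0.85, [0.405, 0.151, 0.004])]
scene gauge_set [(0.73, [0.455, 0.353, -0.001])]
scene loupe [(0.96, [0.738, 0.305, -0.004])]
scene ring_clamp [(0.87, [0.739, -0.24, -0.002]), (0.55, [0.575, -0.008, 0.002])]
scene polish_jar [(0.71, [0.44, -0.289, 0.007]), (0.61, [0.395, -0.016, -0.002])]
side mandrel []
side mandrel_tip [(0.61, [0.442, -0.291, 0.007])]
side shoe_nose [(0.6, [0.562, -0.186, 0.035]), (0.15, [0.58, -0.235, 0.036])]
side shoe_channel [(0.64, [0.561, -0.243, 0.03])]
side rail [(0.88, [0.572, -0.011, -0.001]), (0.49, [0.744, -0.244, 0.003])]
side rail_end [(0.96, [0.558, 0.159, 0.003])]
plunger it knows: gauge_set, loupe, mandrel, mandrel_tip, polish_jar, rail, rail_end, ring_box, ring_clamp, ring_cone, shoe_channel, shoe_nose
side ring_box [(0.88, [0.745, -0.04, 0.002])]
side ring_cone [(0.92, [0.411, 0.148, -0.0])]
side gauge_set [(0.94, [0.456, 0.35, 0.0])]
side loupe [(0.59, [0.738, 0.305, 0.002])]
side ring_clamp [(0.7, [0.745, -0.244, 0.001])]
side polish_jar [(0.79, [0.396, -0.01, -0.004])]
1.35
```

View pics/scene0.png

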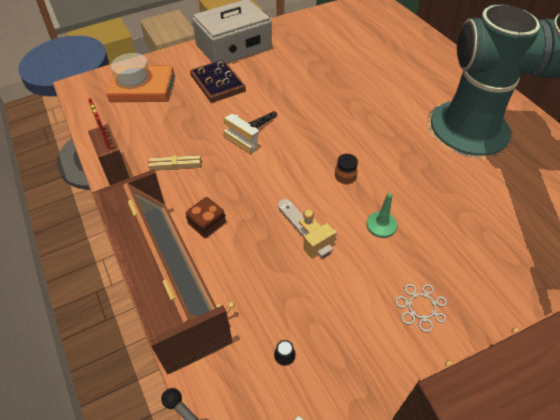

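View pics/side0.png

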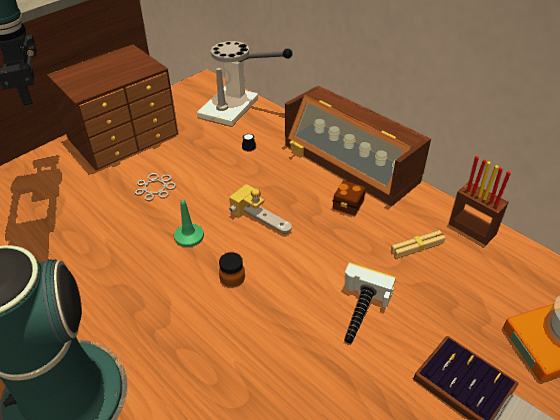

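The scene view shows the mandrel lying at about (250,130), and the rail running from its mouth at (287,207) to the brass stop at (320,240). The side view agrees: the shoe is at (370,275) and the tip points towards the robot. My plan is to pinch the shaft near the tip, lift it so it swings upright, then set it down. Next I'll measure the rail and mandrel with the wrist camera.

```bash
cat >> h.py <<'E'
def rot(yaw,tilt=0):
    """tool pointing down, tool y (closing axis) along world heading yaw; tilt about tool y"""
    y=np.array([np.cos(yaw),np.sin(yaw),0]); z=np.array([0,0,-1.]); x=np.cross(y,z)
    return (R.from_matrix(np.stack([x,y,z],1))*R.from_euler('y',tilt)).as_rotvec()
E
python3 - <<'E'
from h import *
for nm,pos,yaw in [('rail',(0.50,0.06,0.30),0.1),('man',(0.48,-0.22,0.30),np.radians(109-180))]:
    for y in (yaw,yaw+np.pi):
        print(nm,y,manip.inverse_kinematics(pos,rot(y)))
    q=[manip.inverse_kinematics(pos,rot(y)) for y in (yaw,yaw+np.pi)]
    q=min([x for x in q if x is not None],key=lambda a:abs(a[5]))
    manip.set_joints(q); manip.dwell(0.2)
    c=cap('wrist'); cv2.imwrite(f'pics/w_{nm}.png',c['image']); P=cloud(c)
    np.savez(f'{nm}.npz',P=P,im=c['image'])
    for t in ['rail','rail_end'] if nm=='rail' else ['mandrel','mandrel_tip','shoe_nose','shoe_channel']:
        r=nets.place_of(c,t); print(t,[(round(a['p'],2),W(c,a['point']).round(4).tolist()) for a in r[:2]])
print(manip.state()['clock'],manip.state()['tool_pos'])
E
python3 -c "
import cv2,numpy as np
cv2.imwrite('pics/both.png',cv2.resize(np.hstack([cv2.imread('pics/w_rail.png'),cv2.imread('pics/w_man.png')]),(800,300)))"
```

```text
rail 0.1 [ 6.99634897e-02 -8.90274920e-02  1.90811278e+00 -4.44089210e-16
  1.32250737e+00 -3.00365103e-02]
rail 3.241592653589793 None
rail []
rail_end [(0.94, [0.5544, 0.1612, -0.0016]), (0.75, [0.5746, -0.0041, -0.0014])]
man -1.239183768915974 [-4.76937513e-01 -4.03432276e-02  1.86236692e+00 -4.44089210e-16
  1.31956896e+00  7.62246256e-01]
man 1.9024088846738192 [-4.76937513e-01 -4.03432276e-02  1.86236692e+00 -4.44089210e-16
  1.31956896e+00 -2.37934640e+00]
mandrel [(0.92, [0.581, -0.2353, 0.0337])]
mandrel_tip [(0.96, [0.4418, -0.2888, 0.0057])]
shoe_nose [(0.7, [0.5604, -0.188, 0.031])]
shoe_channel [(0.58, [0.5616, -0.245, 0.0303])]
5.3083 [ 0.48018581 -0.21953798  0.30004216]
```

View pics/both.png

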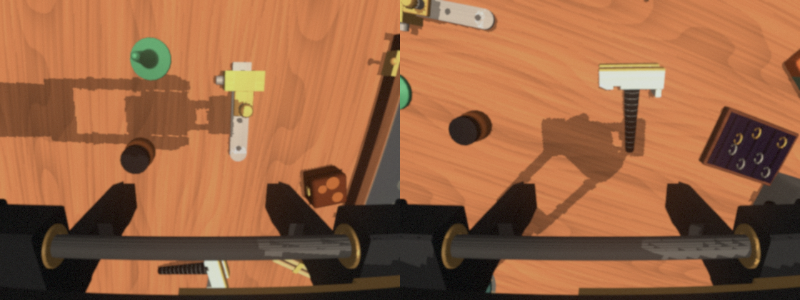

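The left half shows the rail from its mouth at (239,158) up to the stop at (243,80). The right half shows the mandrel with its shoe at (632,77) and tip at (630,150), the nose on the left and the thumb plate on the right. Next I'll fit lines to the depth clouds.

Run:
```python
import numpy as np
from h import cv2
P=np.load('rail.npz')['P'].reshape(-1,3)
m0=np.array([.575,-.007]);d=np.array([-.019,.168]);d/=np.linalg.norm(d);n=np.array([-d[1],d[0]])
a=(P[:,:2]-m0)@d;b=(P[:,:2]-m0)@n
t=(abs(b)<.03)&(a>-.03)&(a<.2)&(P[:,2]>.010)&(P[:,2]<.024)
print('rail pts',t.sum(),np.median(P[t,2]))
for s in range(-2,17):
    k=t&(a>=s*.01)&(a<s*.01+.01)
    if k.sum()>3: print(s,k.sum(),np.percentile(b[k],[2,98]).round(4),(np.percentile(b[k],[2,98]).mean()).round(4),round(a[k].min(),4),P[k,2].mean().round(4))
f=(abs(b)<.06)&(a>-.03)&(a<.0)&(abs(P[:,2])<.01);print('table z',np.median(P[f,2]))
P=np.load('man.npz')['P'].reshape(-1,3)
o=np.array([.580,-.236]);z=np.array([.4415,-.2885])-o;z/=np.linalg.norm(z);x=np.array([z[1],-z[0]])
a=(P[:,:2]-o)@z;b=(P[:,:2]-o)@x
t=(abs(b)<.09)&(a>-.04)&(a<.17)&(P[:,2]>.008)
for s in range(-3,17):
    k=t&(a>=s*.01)&(a<s*.01+.01)
    if k.sum()>3: print(s,k.sum(),np.percentile(b[k],[2,98]).round(4),np.percentile(b[k],[2,98]).mean().round(4),round(a[k].max(),4),P[k,2].max().round(4))
print(np.degrees(np.arctan2(x[1],x[0])))
```

```text
rail pts 1907 0.015962070512346715
-1 7 [-0.0028  0.0049] 0.0011 -0.001 0.0162
0 129 [-0.0102  0.0143] 0.0021 0.0002 0.0161
1 179 [-0.0124  0.0168] 0.0022 0.01 0.016
2 186 [-0.0128  0.0168] 0.002 0.02 0.0159
3 192 [-0.0127  0.0162] 0.0018 0.0301 0.0159
4 181 [-0.0125  0.0165] 0.002 0.04 0.0159
5 199 [-0.013   0.0166] 0.0018 0.05 0.0159
6 197 [-0.0129  0.0164] 0.0018 0.06 0.0158
7 191 [-0.0133  0.0159] 0.0013 0.07 0.0161
8 40 [0.0001 0.0163] 0.0082 0.08 0.0158
9 24 [0.0129 0.0161] 0.0145 0.0911 0.0149
10 25 [0.0129 0.0158] 0.0144 0.1001 0.0157
11 27 [0.0131 0.0158] 0.0145 0.1102 0.0159
12 9 [0.0135 0.0158] 0.0146 0.1208 0.0152
15 108 [-0.0145  0.0151] 0.0003 0.156 0.0158
16 213 [-0.0145  0.0146] 0.0 0.1604 0.0159
table z -0.0009456407747381324
-1 249 [-0.0395  0.0502] 0.0054 -0.0 0.0226
0 1763 [-0.0395  0.0496] 0.0051 0.01 0.4259
1 896 [-0.0418  0.0505] 0.0044 0.02 0.0606
2 856 [-0.042   0.0497] 0.0038 0.03 0.0582
3 464 [-0.0427  0.0447] 0.001 0.04 0.0569
4 294 [-0.0422  0.0132] -0.0145 0.0498 0.0467
5 5501 [-0.021   0.0866] 0.0328 0.06 0.3694
6 20498 [-0.0097  0.0874] 0.0389 0.07 0.3817
7 6192 [-0.0116  0.0432] 0.0158 0.08 0.3734
8 2308 [-0.0015  0.0081] 0.0033 0.09 0.3611
9 1207 [-0.0036  0.0086] 0.0025 0.1 0.3524
10 136 [-0.0068  0.0114] 0.0023 0.1099 0.3435
11 109 [-0.0062  0.0112] 0.0025 0.1199 0.0236
12 108 [-0.0065  0.0109] 0.0022 0.1299 0.021
13 87 [-0.0056  0.0098] 0.0021 0.1398 0.0192
14 74 [-0.0044  0.0096] 0.0026 0.1491 0.0172
110.75978281034185
```

Run:
```python
from h import *
o=np.array([.580,-.236]);z=np.array([.4415,-.2885])-o;z/=np.linalg.norm(z);x=np.array([z[1],-z[0]])
g=o+z*.114+x*.0023; yaw=np.radians(110.8-180)
manip.move_pose([*g,.10],rot(yaw)); manip.set_gripper(.06,force=15)
manip.move_linear([*g,.0225],rate=.08); print(manip.state()['contact_force'])
manip.set_gripper(0,force=15); s=manip.state(); print(s['gripper_width'],s['grasp_force'],s['tool_pos'])
manip.move_linear([*(g-z*.03),.10],rate=.06)
manip.move_linear([*(g-z*.03),.20],rate=.08)
manip.dwell(.4); s=manip.state(); print(s['clock'],s['gripper_width'],s['grasp_force'],s['contact_force'])
c=cap('side'); im=c['image']
cv2.imwrite('pics/lift.png',cv2.resize(im[150:390,230:470],(720,720))[:600])
for t in ['mandrel','mandrel_tip','shoe_nose']:
    r=nets.place_of(c,t); print(t,[(round(a['p'],2),W(c,a['point']).round(4).tolist()) for a in r[:2]])
```

```text
[ 0.12318493 -0.90264376  0.8854898 ]
0.01812658005505085 15.008577855478507 [ 0.47271601 -0.27442347  0.02261451]
11.8917 0.018438925232023996 14.852056214230046 [ 0.19046462  0.10133975 -5.9633286 ]
mandrel [(0.68, [0.5109, -0.2619, 0.0786])]
mandrel_tip [(0.98, [0.5132, -0.263, 0.2242])]
shoe_nose [(0.72, [0.4906, -0.21, 0.0792])]
```

View pics/lift.png

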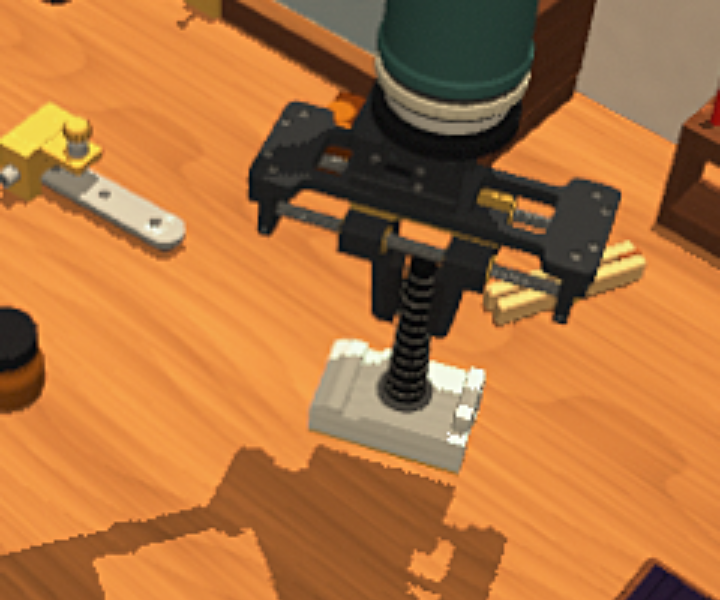

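The crop shows the mandrel hanging upright under the fingers at about (410,330), with the nose end of the shoe on the left, facing the rail. I'll turn it to the rail's heading and set it down in front of the mouth until contact is felt.

```bash
cat >> h.py <<'E'
H=np.radians(95.7); M=np.array([.573,-.0082]); D=np.array([np.cos(H),np.sin(H)]); N=np.array([-D[1],D[0]])
def RP(a,b=0): return M+D*a+N*b
def railc(p): p=np.array(p)[:2]-M; return (p@D).round(4),(p@N).round(4)
E
python3 - <<'E'
from h import *
p=RP(-.085,.005)
manip.move_linear([*p,.17],rate=.12,rot=rot(H-np.pi))
manip.move_linear([*p,.132],rate=.08)
z=.132
while z>.115:
    z-=.0015; manip.move_linear([*p,z],rate=.03); f=manip.state()['contact_force']
    if f[2]>-3: break
print(z,f,manip.state()['clock'])
E
```

```text
0.123 [2.28482535 1.66298045 3.32067658] 15.9417
```

```bash
cat > look.py <<'E'
from h import *
def look(name,q=None):
    c=cap('wrist'); cv2.imwrite(f'pics/{name}.png',c['image']); P=cloud(c).reshape(-1,3); np.savez(name,P=P)
    for t in ['mandrel','mandrel_tip','shoe_nose']:
        r=nets.place_of(c,t); print(t,[(round(a['p'],2),W(c,a['point']).round(4).tolist(),railc(W(c,a['point']))) for a in r[:1]])
    a=(P[:,:2]-M)@D; b=(P[:,:2]-M)@N
    for nm,lo,hi,z0,z1 in [('shoe',-.16,.0,.022,.034),('shaft',-.16,.0,.06,.155),('rail',0,.09,.012,.021)]:
        k=(a>lo)&(a<hi)&(abs(b)<.05)&(P[:,2]>z0)&(P[:,2]<z1)
        if k.sum()<20: print(nm,'few'); continue
        print(nm,k.sum(),'a',np.percentile(a[k],[1,99]).round(4),'b',np.percentile(b[k],[1,99]).round(4))
        if nm!='shaft':
            A,B=np.percentile(a[k],[5,95]); L=[]
            for s in np.linspace(A,B,9)[:-1]:
                kk=k&(a>=s)&(a<s+(B-A)/8); L.append((s.round(3),*np.percentile(b[kk],[2,98]).round(4)))
            print(*L)
        else:
            for h in (.07,.1,.13):
                kk=k&(abs(P[:,2]-h)<.015); print(h,kk.sum(),np.percentile(a[kk],[2,98]).mean().round(4),np.percentile(b[kk],[2,98]).round(4))
    print(manip.state()['clock'])
E
python3 - <<'E'
from look import *
p=RP(-.085,.005)
manip.set_gripper(.045); manip.move_linear([*p,.24],rate=.15)
manip.move_linear([*(p+N*.085),.30],rate=.2); manip.dwell(.15); look('placed')
E
```

```text
mandrel [(0.63, [0.5891, -0.0929, 0.0003], (np.float64(-0.0859), np.float64(-0.0076)))]
mandrel_tip [(0.81, [0.5833, -0.0925, 0.1456], (np.float64(-0.0849), np.float64(-0.0019)))]
shoe_nose [(0.69, [0.578, -0.0417, -0.0041], (np.float64(-0.0338), np.float64(-0.0017)))]
shoe 3748 a [-0.1258 -0.0338] b [-0.0322  0.0239]
(np.float64(-0.118), np.float64(-0.0321), np.float64(0.0217)) (np.float64(-0.108), np.float64(-0.0321), np.float64(0.0218)) (np.float64(-0.098), np.float64(-0.032), np.float64(0.0229)) (np.float64(-0.088), np.float64(-0.0319), np.float64(0.0239)) (np.float64(-0.077), np.float64(-0.0309), np.float64(0.0235)) (np.float64(-0.067), np.float64(-0.0305), np.float64(0.023)) (np.float64(-0.057), np.float64(-0.0301), np.float64(0.0241)) (np.float64(-0.047), np.float64(-0.0298), np.float64(0.0239))
shaft 469 a [-0.094  -0.0755] b [-0.0113  0.0064]
0.07 25 -0.0854 [-0.0032  0.0069]
0.1 48 -0.0848 [-0.004   0.0061]
0.13 75 -0.0847 [-0.0098  0.0047]
rail 2009 a [0.0019 0.0891] b [-0.0151  0.0141]
(np.float64(0.007), np.float64(-0.0148), np.float64(0.0133)) (np.float64(0.016), np.float64(-0.0149), np.float64(0.0137)) (np.float64(0.026), np.float64(-0.0151), np.float64(0.0136)) (np.float64(0.036), np.float64(-0.0152), np.float64(0.0135)) (np.float64(0.046), np.float64(-0.0143), np.float64(0.0144)) (np.float64(0.056), np.float64(-0.0145), np.float64(0.0142)) (np.float64(0.066), np.float64(-0.0148), np.float64(0.0141)) (np.float64(0.076), np.float64(-0.015), np.float64(0.0139))
18.4583
```

View pics/placed.png

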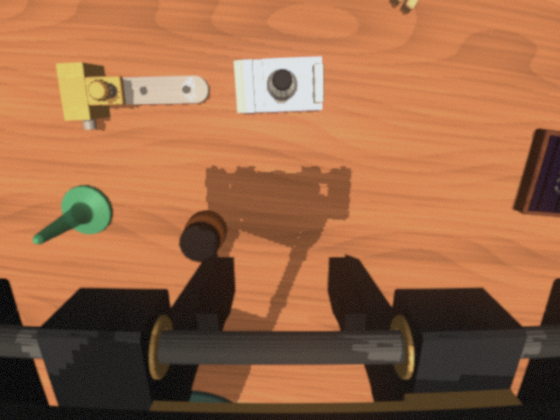

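The picture shows the mandrel standing at (280,85), nose to the left, facing the rail mouth at (207,90). It is about 3.6 mm off to the side and 0.03 rad off in yaw. I'll regrip the shaft, correct both and slide the nose onto the rail.

Run:
```python
from h import *
p=RP(-.0855,-.0042); r0=rot(H+.03-np.pi); r1=rot(H-np.pi); z=.114
manip.move_linear([*p,.22],rate=.2,rot=r0)
manip.move_linear([*p,z],rate=.12)
manip.set_gripper(0,force=20); s=manip.state(); print(s['gripper_width'],s['contact_force'])
manip.move_linear([*RP(-.080,-.0006),z+.0005],rate=.03,rot=r1); print(manip.state()['contact_force'])
for a in np.arange(-.072,.009,.008):
    manip.move_linear([*RP(a,-.0006),z+.0005],rate=.03); f=manip.state()['contact_force']
    print(round(a,3),f@np.r_[D,0].round(2),f@np.r_[N,0].round(2),f[2].round(2))
    if abs(f@np.r_[D,0])>12 or np.linalg.norm(f)>20: break
c=cap('side'); print(manip.state()['clock'])
cv2.imwrite('pics/slid.png',cv2.resize(c['image'][150:330,180:420],(800,600)))
for t in ['mandrel','mandrel_tip','shoe_nose']:
    r=nets.place_of(c,t); print(t,[(round(q['p'],2),W(c,q['point']).round(4).tolist(),railc(W(c,q['point']))) for q in r[:1]])
```

```text
0.01895505564986011 [-1.05849136  2.13377376  2.60247974]
[-0.64154514  0.30835921  1.50091984]
-0.072 0.10652821827072417 0.07933282791319785 1.57
-0.064 0.7664080418036345 -1.1867044251605732 1.97
-0.056 1.2843314537686061 -0.7369119565505946 2.12
-0.048 0.38682311887995646 0.03541093253202501 2.12
-0.04 0.633221076303995 -0.574600358838597 2.39
-0.032 1.4629748272825038 0.40680590598714245 1.5
-0.024 -0.05993954960703406 -0.9018011241414403 1.76
-0.016 0.602501493845971 -0.43157037068490167 1.62
-0.008 -0.32861664454309736 0.8463604259702392 1.66
-0.0 0.7834982234960972 0.6614998362694101 2.69
0.008 0.9986145187183898 0.014216480236218831 1.77
25.7667
mandrel [(0.85, [0.5735, -0.0012, 0.0036], (np.float64(0.0069), np.float64(-0.0012)))]
mandrel_tip [(0.65, [0.5775, -0.0009, 0.1494], (np.float64(0.0068), np.float64(-0.0052)))]
shoe_nose [(0.89, [0.5683, 0.0516, 0.0016], (np.float64(0.06), np.float64(-0.0012)))]
```

View pics/slid.png

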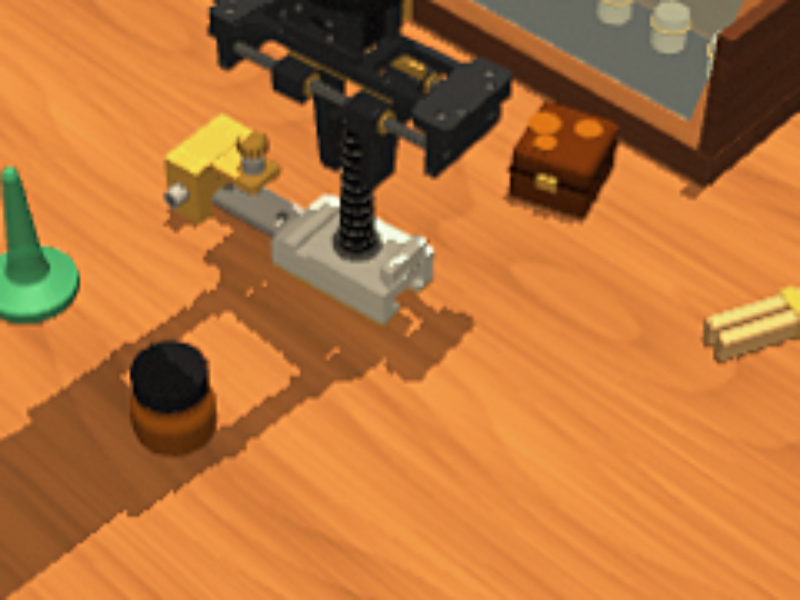

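The shoe is on the rail at (350,255), in line, with the nose about 60 mm past the mouth. Next I'll release, move behind the heel and push low with closed, tilted fingers.

Run:
```python
from h import *
c=vision.capture('wrist'); print(np.array(c['T_tool_cam']).round(3))
t=np.radians(25); r=rot(H-np.pi/2,t)
print(R.from_rotvec(r).apply([0,0,1]))
for a,z in [(-.11,.22),(-.11,.041),(.02,.041)]: print(manip.inverse_kinematics([*RP(a,-.0006),z],r))
manip.set_gripper(.045); manip.move_linear([*RP(.008,-.0006),.24],rate=.2)
```

```text
[[-0.001 -0.951 -0.31   0.08 ]
 [ 1.    -0.001  0.001 -0.   ]
 [-0.001 -0.31   0.951 -0.126]
 [ 0.     0.     0.     1.   ]]
[-0.04197434  0.42052866 -0.90630779]
[-0.43817648  0.26390164  1.73222414  0.37771904  1.39305118 -0.65194244]
[-0.43817648  0.4603737   1.83970061  0.41673814  1.11239425 -0.77534121]
[-0.24942203  0.38297744  1.95628802  0.48588057  1.01686101 -0.6526821 ]
```

Run:
```python
from h import *
r=rot(H-np.pi/2,np.radians(25)); z=.041; b=-.0006; d3=np.r_[D,0]
manip.set_gripper(0,force=20)
manip.move_linear([*RP(-.10,b),.24],rate=.25)
manip.move_pose([*RP(-.10,b),.16],r)
manip.move_linear([*RP(-.085,b),z],rate=.15)
f0=manip.state()['contact_force']; print('f0',f0.round(2),manip.state()['clock'])
a=-.062; manip.move_linear([*RP(a,b),z],rate=.08)
log=[]
while a<.026:
    a+=.002 if a<-.028 else .0006
    manip.move_linear([*RP(a,b),z],rate=.03 if a<-.028 else .015)
    s=manip.state(); f=-(s['contact_force']-f0)@d3; log.append((round(a*1e3,1),round(f,1),round((s['contact_force']-f0)[2],1)))
    if f>26 or s['clock']>60: break
print(log[::1]); print(s['clock'],s['tool_pos'],railc(s['tool_pos']))
```

```text
f0 [ 0.7  -0.59  0.76] 31.275
[(-60.0, np.float64(-0.8), np.float64(-0.4)), (-58.0, np.float64(-0.9), np.float64(-0.6)), (-56.0, np.float64(-1.0), np.float64(-0.6)), (-54.0, np.float64(-1.1), np.float64(-0.5)), (-52.0, np.float64(0.0), np.float64(-0.6)), (-50.0, np.float64(1.2), np.float64(-1.0)), (-48.0, np.float64(0.3), np.float64(-1.2)), (-46.0, np.float64(0.2), np.float64(-1.5)), (-44.0, np.float64(0.6), np.float64(-0.9)), (-42.0, np.float64(0.7), np.float64(-0.6)), (-40.0, np.float64(-0.1), np.float64(-0.5)), (-38.0, np.float64(1.5), np.float64(-1.5)), (-36.0, np.float64(-0.3), np.float64(-0.6)), (-34.0, np.float64(0.3), np.float64(-1.5)), (-32.0, np.float64(-0.2), np.float64(-1.6)), (-30.0, np.float64(0.9), np.float64(-1.8)), (-28.0, np.float64(1.6), np.float64(-0.6)), (-27.4, np.float64(0.5), np.float64(-0.7)), (-26.8, np.float64(1.0), np.float64(-0.8)), (-26.2, np.float64(1.5), np.float64(-1.0)), (-25.6, np.float64(0.8), np.float64(-1.8)), (-25.0, np.float64(1.0), np.float64(-0.9)), (-24.4, np.float64(1.4), np.float64(-0.7)), (-23.8, np.float64(0.5), np.float64(-0.4)), (-23.2
[... 2698 characters left out ...]
64(-1.9)), (14.6, np.float64(6.2), np.float64(-1.0)), (15.2, np.float64(7.1), np.float64(-1.5)), (15.8, np.float64(9.0), np.float64(-0.6)), (16.4, np.float64(10.4), np.float64(-0.8)), (17.0, np.float64(11.4), np.float64(-1.0)), (17.6, np.float64(13.8), np.float64(-0.5)), (18.2, np.float64(16.1), np.float64(0.4)), (18.8, np.float64(16.9), np.float64(1.2)), (19.4, np.float64(19.4), np.float64(1.8)), (20.0, np.float64(21.0), np.float64(1.4)), (20.6, np.float64(22.3), np.float64(2.3)), (21.2, np.float64(25.4), np.float64(2.4)), (21.8, np.float64(26.0), np.float64(4.0)), (22.4, np.float64(28.3), np.float64(4.7))]
56.9917 [0.57309542 0.00668319 0.04111293] (np.float64(0.0148), np.float64(-0.0016))
```

The force log shows the ramp (about 10 N), the flat top, the drop, then the solid block. I'll withdraw and check.

Run:
```python
from h import *
manip.move_linear([*RP(-.06,-.0006),.045],rate=.1)
manip.move_linear([*RP(-.10,-.0006),.15],rate=.2)
c=cap('side'); print(manip.state()['clock'])
cv2.imwrite('pics/end.png',cv2.resize(c['image'][150:330,180:420],(800,600)))
for t in ['mandrel','mandrel_tip','shoe_nose']:
    r=nets.place_of(c,t); print(t,[(round(q['p'],2),W(c,q['point']).round(4).tolist(),railc(W(c,q['point']))) for q in r[:1]])
```

```text
58.725
mandrel [(0.62, [0.5707, 0.0659, 0.0059], (np.float64(0.074), np.float64(-0.0051)))]
mandrel_tip [(0.89, [0.5683, 0.0642, 0.1481], (np.float64(0.0725), np.float64(-0.0025)))]
shoe_nose [(0.66, [0.7443, -0.0397, 0.0001], (np.float64(-0.0484), np.float64(-0.1673)))]
```

View pics/end.png

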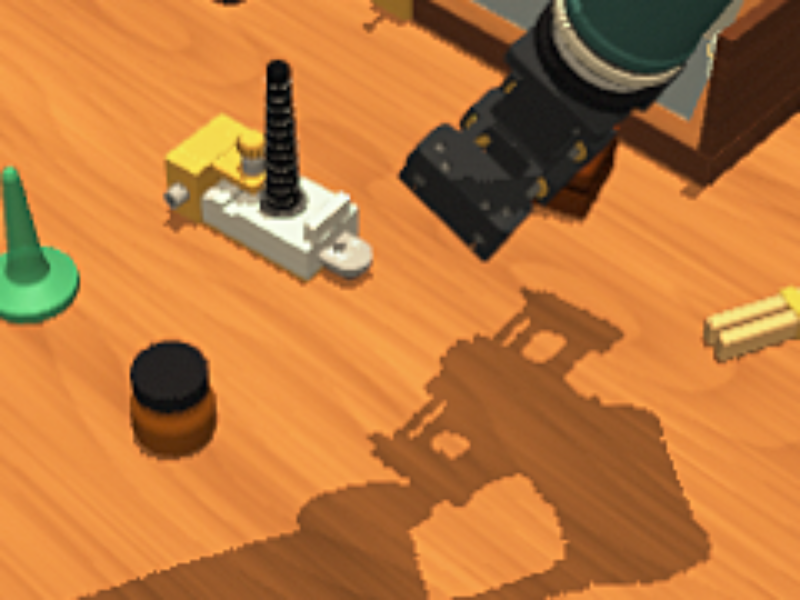

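The shoe sits against the brass stop at (205,205) with the mandrel upright at (280,130), and the arm is clear of it. Its origin is about 73 mm past the mouth, inside the 66 to 80 mm home range.

```bash
python3 -c "
from h import *
print(manip.state()['contact_force'].round(1)); print(job.close_job())"
```

```text
[ 0.6 -0.4 -0.9]
the job is handed in; nothing more can be done
None
```

The mandrel stands upright on the rail, pushed home against the brass stop and released, and the job was handed in at about 59 s; the plunger's drop was felt in the push force rather than measured, and no verdict was returned.

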